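Clamp the front back onto a parts drawer

TASK

The loose front board of the small wooden parts drawer has fresh glue on it: stand it in the drawer's open end, on the bottom board between the two sides, and let go of it. Then pump the trigger of the one-hand bar clamp that lies round the drawer, in full strokes, until its jaws hold the front tight home against the glue blocks, and finish while still squeezing the trigger: do not let go, since your grip keeps the pressure on while the glue grabs. Leave the clamp and drawer lying flat on the counter, squeeze gently so that the thin board is not crushed, and do not disturb the glue bottle, tape measure and screwdriver.

Things in the scene. Friction and masses are not known exactly. Their poses are not given: they have to be found in the camera images.
- front_board: loose plain wooden board, 88 mm long (its x), 12 mm thick (its y), 56 mm high (its z), standing upright on its long edge on the counter; the lower two corners are bevelled 4 mm to lead in; origin at the centre of its underside; two small dark screw holes through it 34 mm up, near its ends; the same either way round; 0.09 kg. A jaw force over 100 N (some 60 N of grip on the trigger) crushes it
- drawer: open-topped wooden drawer without its front, loose, 0.4 kg, 110 mm wide (its x), 150 long (y), 62 high; origin at the centre of its underside. Sides 9 mm thick, 92 apart inside; bottom 6 mm thick, under the whole length. Open end at -y, facing the clamp's head. In the corners 12 mm in from the open end stand two 12 mm square glue blocks, 44 mm high, that stop the front board
- front_seat (a point): point on top of the drawer's bottom (6 mm above the counter) where front_board's origin lies when fully home: middle of the open end, 69 mm to -y of the drawer's origin; axes as the drawer's. The board has 2 mm of slack at each side and is pushed home by the clamp; it may be set down up to 6 mm short of home (to -y)
- clamp: head of a black one-hand bar clamp lying on its side (loose, 0.8 kg, 34 mm high). Origin under the head, on the bar's line; the bar runs along the clamp's y, 18 mm up. Jaws reach to +x (the moving jaw is on the head); the pistol grip reaches to -x, x = -17 to -127 mm, rear face at y = -22, front face at y = -2 mm, 34 mm high
- grip_mid (a point): point on the clamp between pistol grip and trigger, where a gripper from above takes both, closing along the clamp's y: clamp frame (-65, 7, 18) mm. Outside width over both here: 58 mm with the trigger out (y = -22 to 36), 33 mm fully squeezed
- trigger_mid (a point): middle of the trigger's outer (front) face, 18 mm above the counter, on the trigger; it lies to +y of the grip and moves to -y, towards the grip, when squeezed
- clamp_trigger (a joint): sprung trigger (rad): 0 out, 0.26 fully in; springs out when let go (2 N at the finger out, 4 N in). Each full stroke in and out draws the bar one 8 mm notch (the first may give less). Once the jaws bear it stops short of fully in; if it goes fully in, let out and squeeze again. 20 N of grip gives about 25 N at the jaws, 45 N about 70 N
- clamp_bar (a joint): how far the bar and the far jaw have been drawn towards the head (m), 0 to 0.05; it moves freely in the closing direction and cannot go back
- jaw_pad (a point): centre of the face of the moving jaw's pad (32 x 28 mm, on the head), 18 mm above the counter: clamp frame (76, 30, 18) mm; it faces +y, towards the drawer's open end
- far_pad (a point): centre of the face of the far jaw's pad (on the bar), 18 mm above the counter, facing -y; 208.5 mm to +y of the clamp's origin less clamp_bar. With the front home and both pads touching, the two pads are 150 mm apart
- glue_bottle: white glue bottle, 54 mm across, 150 mm high, standing; leave alone
- tape_measure: tape measure, 34 x 80 x 60 mm; leave alone
- screwdriver: screwdriver, 226 mm long; leave alone
Things that resemble listed ones, but are neither listed nor needed, are in the scene too. Of the things like the front_board, leave any that is blue or pink; of the rest the smaller one is meant.

How it is judged (in metres and radians):
On the way, in this order (a step that is already met when the one before it is completed fails the run):
1. the front board stands in the drawer's open end, on the bottom between the sides, let go (y of front_board in the frame of front_seat between -0.008 and 0.003 m and x of front_board in the frame of front_seat between -0.005 and 0.005 m and z of front_board in the frame of front_seat between -0.003 and 0.004 m and angle between front_board's own z axis and vertical below 0.08 rad and angle between the x axis of front_board and the x axis of front_seat, either way round below 0.07 rad and contact force between the fingers and front_board below 0.5 N), for 0.2 s.
2. the trigger is squeezed for a first stroke (more than half way in) while the jaws do not bear yet (value of joint clamp_trigger above 0.13 rad and contact force between clamp and front_board below 6 N), for 0.02 s.
3. the trigger is let out again for another stroke (value of joint clamp_trigger below 0.06 rad), for 0.02 s.
4. both jaws bear on the work, the front is home and the fingers squeeze the trigger (y of front_board in the frame of front_seat between -0.002 and 0.003 m and x of front_board in the frame of front_seat between -0.005 and 0.005 m and z of front_board in the frame of front_seat between -0.003 and 0.004 m and angle between front_board's own z axis and vertical below 0.08 rad and angle between the x axis of front_board and the x axis of front_seat, either way round below 0.07 rad and contact force between clamp and front_board above 8 N and contact force between clamp and drawer above 8 N and contact force between the fingers and clamp_trigger above 4 N and contact force between the fingers and clamp above 8 N), for 0.2 s.
At the end, for the whole second after the job is handed in: Fingers still squeeze the trigger (over 4 N on it, over 8 N on the clamp); both jaws press over 8 N, on the front board and on the drawer; the board stands upright within 2 mm of home and 5 mm of the middle; clamp and drawer lie flat on the counter (lifted under 12 and 8 mm), at rest (all of step 4 and height (world z) of clamp below 0.012 m and angle between clamp's own z axis and vertical below 0.12 rad and height (world z) of drawer below 0.008 m and angle between drawer's own z axis and vertical below 0.08 rad and linear speed of drawer below 0.02 m/s); the arm keeps its last pose, push and grip.
It fails at once if the jaw crushes the front board (more than 100 N) (contact force between clamp and front_board above 100 N).
It fails at once if glue bottle, tape measure or screwdriver moved more than 30 mm (distance of any of glue_bottle, tape_measure, screwdriver from where it was at the start of the episode above 0.03 m).
It also fails if it takes over 51 s, if anything falls off the work surface, if the arm or the gripper's body presses on something with over 40 N, if the wrist force passes 120 N, or if a joint passes its speed limit or range.

ROBOT

A 7-joint arm with a two-finger parallel gripper is mounted at the origin on a cart in front of the work surface, level with it; the furniture and walls round the work are solid. World frame = base frame: x ahead of the robot, y to its left, z up, the work surface at z = 0. Lengths are in mm, angles in rad, forces in N, time in s.
With the tool pointing down it reaches from about 400 to 850 mm from the base axis. Payload 4.5 kg.
Tool frame: the origin (TCP) lies at the very end of the fingers, on their centre line; the grasp point (between the pads) lies bot.hold_point_z behind it (bot.hold_point_z is the distance from the TCP to the grasp point, in mm); z points along the fingers, y is the line along which they close (so a half turn about z gives the same grasp; the last joint's range is limited). The gripper opens to 88 mm and grips with 3 to 60 N. Pads are 18 mm wide; open, the fingers measure 123 mm over their backs; the gripper's body (75 mm by 187 mm) begins 45 mm behind the grasp point.
Start: joints at [1.316, 0.689, -0.195, 1.565, 0.157, 0.902, -0.215], TCP at [178.03, -599.132, 238.743] pointing down, gripper open.
Joint ranges: [-3.01, 3.01], [-0.46, 2.08], [-1.47, 1.51], [0.13, 2.56], [-1, 4.14], [0.04, 2.09], [-2.66, 2.66]. Speed limits (rad/s): [2.57, 2.57, 3.14, 3.14, 3.14, 3.14, 3.14].

INTERFACE

Orientations are given as a rotation vector (axis times angle).
In Python, from plant import get_state, cams, workorder, bot gives the robot as it stands.
- The arm moves only by the shell command python3 -m inch 'ROWS' [FORCE]. ROWS is text: rows parted by semicolons, each of 5 numbers parted by spaces: the opening, from -1 (shut) to 1 (fully open), then the shift along the tool's x, y, z normalised to -1 to 1, where 1 is 0.3 m, then the turn about the tool's z normalised to -1 to 1, where 1 is 180 degrees. A call has 1 to 12 rows; each row is the pose to reach, as a shift and turn from the pose commanded when the call began, along the tool's axes at that moment, turning the shorter way round; what a row does not reach only later rows make up. A row lasts 1/12 s, in which the tool goes at most 41.7 mm and 7.16 degrees, less where a joint would pass 70% of its speed; a pose out of reach is approached as far as the arm can. A call with a number of a shift or a turn outside -1 to 1 is refused whole. A call with a gripper value outside its range is refused whole. The fingers move at their own pace and stop on an object; FORCE is the grip in N (left out, the last holds). Time passes only in rows, so rows that repeat a pose let the fingers close. It gives the time, the measured TCP pose, the force, the opening and the grip force at its end, in the units of the state.
- get_state(): the state, without advancing time (a new reading comes with each control period).
- cams.snapshot(name): name is "scene" or "top"; returns the picture (480x640x3 uint8, red, green, blue); there is no depth.
- cams.camera_params(name): a dict with "fov_y" (degrees; the focal length in pixels is half the picture's height over the tangent of half this angle, whatever the lens; pixels are square), "cx", "cy" (the principal point, pixels), "dist_coeffs" ([k1, k2, p1, p2, k3] as OpenCV has them; the pictures are not rectified), "R" (3x3) and "t" (3): a world point X has camera coordinates R X + t. Camera axes: x right, y down, z forward; pixel columns grow to the right and rows downward; lengths in mm; the calibration is good to about 2 mm. A picture is of the moment at which its call begins. camera_params takes no time and is no camera call.
- workorder.job_done(): hands the job in; it is judged then, once.
Trained networks look in the newest picture that a camera, given by its name, has taken for a name from the list of things; names that differ only in an ending like _2 or _b are one class to them, and where a whole thing is asked for, a point or a joint stands for the part that bears it (a point fixed in the world has none). Each returns a list of dicts, best first, with "p" (0 to 1); they miss things now and then, are a little off and sometimes report something else, mostly with a low value. They report only what shows in the picture. A call takes as long as a camera call. They do not tell look-alikes from the thing itself.
- cams.boxes_of(camera, name): "at" ([x, y, z] in mm, in world coordinates, good to about 4 mm: the middle of the surface that is visible of it).
The state is a dict: "clock": time; "q": joint angles; "joint_vel": joint speeds; "joint_efforts": joint torques, N m; "ee_pos": TCP position; "eef_rot": TCP orientation; "force": force on the tool from outside, world axes, zero at the start; "moment": the same for the moment, N m; "finger_gap": opening from 0.0 (shut) to 1.0 (fully open); "grip_force": force on a finger pad.
Only numpy, scipy, OpenCV 4.12 (cv2) and the standard library are available. Lean on these libraries where they do the work, as an engineer would, in place of code of your own. Each camera call takes 0.05 s, during which the arm holds its last target. There are 200 camera calls.

## Working session

There is one attempt and no reset: what is moved stays moved. The work goes in short steps, Python scripts to look and compute and a shell command to move; the robot and the scene stay as the last step left them, time stands still between calls to the robot, and variables do not carry over. Pictures are saved under pics/ and viewed, at most 10 in all, crops included, and the job is handed in when it is done.

```bash
ls; mkdir -p pics; python3 - <<'E'
from plant import get_state, cams, bot
import cv2
for n in ("scene","top"):
    im=cams.snapshot(n); cv2.imwrite(f"pics/{n}0.png",im[:,:,::-1])
    p=cams.camera_params(n); print(n,p)
    for k in ["front_board","drawer","clamp","clamp_trigger","clamp_bar","glue_bottle","tape_measure","screwdriver"]:
        print(k,[(round(d["p"],2),[round(float(v)) for v in d["at"]]) for d in cams.boxes_of(n,k)])
s=get_state();print(s,bot.hold_point_z)
E
```

```text
pics
scene {'fov_y': 44.368302823200615, 'cx': 327.5907912239776, 'cy': 241.41395895475443, 'dist_coeffs': array([-0.17089551,  0.        ,  0.        ,  0.        ,  0.        ]), 'R': array([[-0.35322348,  0.9354723 ,  0.01116883],
       [ 0.74003614,  0.28669292, -0.60840257],
       [-0.57234578, -0.20663673, -0.79354998]]), 't': array([  27.64696384, -418.5884596 , 1897.61457834])}
front_board [(0.84, [638, -116, 30]), (0.61, [473, -186, 45]), (0.6, [606, -222, 40]), (0.57, [372, 225, 51])]
drawer [(0.72, [603, 90, 27]), (0.3, [609, -224, 39])]
clamp [(0.88, [544, -5, 30])]
clamp_trigger [(0.52, [473, 9, 23])]
clamp_bar [(0.83, [561, 184, 30])]
glue_bottle [(0.63, [770, -83, 93])]
tape_measure [(0.87, [504, 548, 49])]
screwdriver [(0.78, [583, 400, 20])]
top {'fov_y': 50.09002342217817, 'cx': 321.33979987588845, 'cy': 241.7640749939024, 'dist_coeffs': array([0.01648352, 0.        , 0.        , 0.        , 0.        ]), 'R': array([[ 0.02777911, -0.99950355,  0.01486548],
       [-0.99030476, -0.0295422 , -0.13573407],
       [ 0.13610584, -0.01095079, -0.99063378]]), 't': array
[... 466 characters left out ...]
': array([ 1.31580718,  0.68911912, -0.19459081,  1.56525791,  0.15728305,
        0.90248295, -0.21510341]), 'joint_vel': array([-0.00061577,  0.00069712, -0.00033075, -0.000916  , -0.00063936,
       -0.00021075,  0.00108858]), 'joint_efforts': array([ 5.73208017e-04, -5.27484477e+01, -1.26708180e+00, -1.53747511e+01,
       -5.20005729e-02, -8.64476042e-04, -1.48044683e-05]), 'ee_pos': array([ 178.03461119, -599.15667063,  238.74178953]), 'eef_rot': array([3.10879424e+00, 4.52032979e-01, 6.86343826e-05]), 'force': array([ 0.35964772, -0.03160466, -0.15046148]), 'moment': array([ 0.05823891, -0.00385069, -0.02579104]), 'grip_force': 0.0, 'finger_gap': 0.9989105518128981} 18.700000000000003
```

View pics/top0.png

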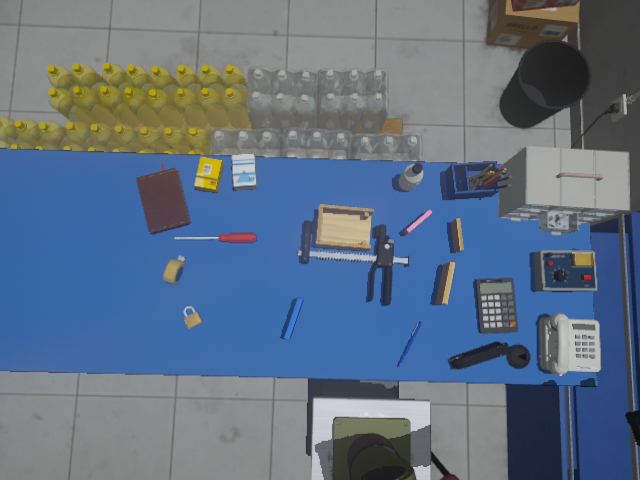

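View pics/scene0.png

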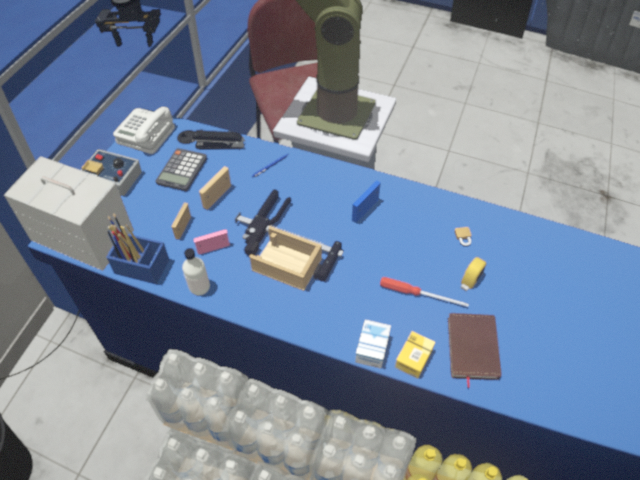

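The scene: the drawer is at top px (344,227), the clamp head at (385,245), and its grip runs toward the robot at (387,290). There are two tan boards, at (457,235) and (446,283). The first is the smaller, so it is the target. I'll zoom in for precision.

```bash
python3 - <<'E'
import cv2
a=cv2.imread("pics/top0.png")[195:315,295:475]; b=cv2.imread("pics/scene0.png")[165:295,165:345]
for n,c in (("topc",a),("scenec",b)):
    c=cv2.resize(c,None,fx=4.4,fy=4.4,interpolation=cv2.INTER_CUBIC); cv2.imwrite(f"pics/{n}.png",c)
E
```

```text
(no output)
```

View pics/topc.png

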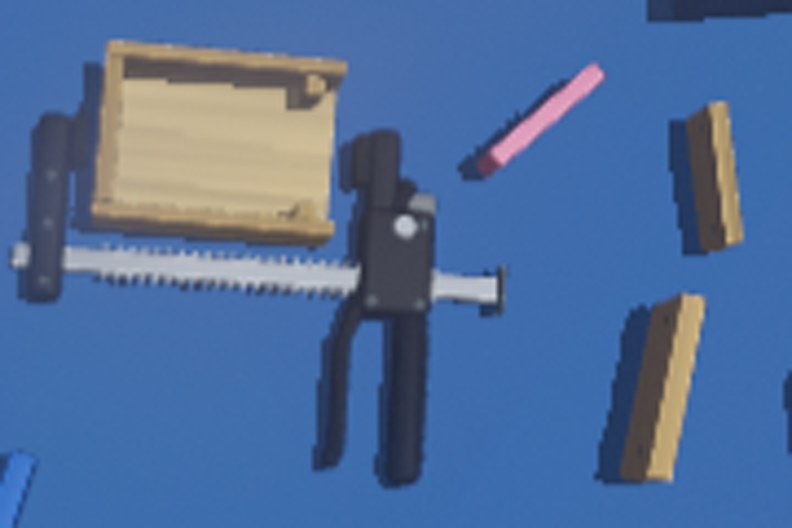

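View pics/scenec.png

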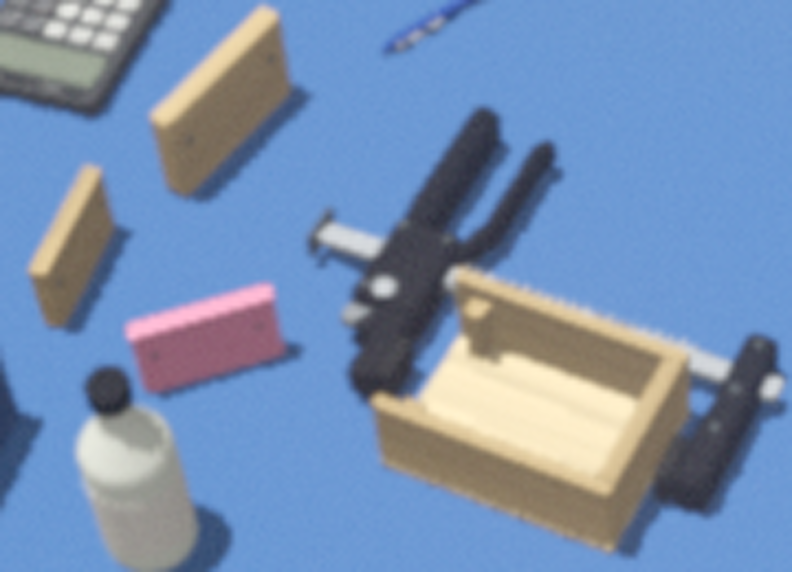

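Crops: the board's top face spans topc (708..727,104) to (722..743,244). The drawer rim corners, grip and bar are also clear. I'll fit poses from the picked corners.

```bash
cat > h.py <<'E'
import numpy as np, cv2
from scipy.optimize import least_squares
from plant import get_state, cams, bot
from scipy.spatial.transform import Rotation as Ro
P={n:cams.camera_params(n) for n in ("scene","top")}
def K(p):
    f=240/np.tan(np.radians(p["fov_y"]/2)); return np.array([[f,0,p["cx"]],[0,f,p["cy"]],[0,0,1]])
def proj(n,X):
    p=P[n]; return cv2.projectPoints(np.atleast_2d(np.float64(X)),cv2.Rodrigues(p["R"])[0],p["t"],K(p),p["dist_coeffs"])[0][:,0]
def onplane(n,uv,z):
    p=P[n]; u=cv2.undistortPoints(np.float64(uv).reshape(-1,1,2),K(p),p["dist_coeffs"])[:,0]
    d=np.c_[u,np.ones(len(u))]@p["R"]; c=-p["R"].T@p["t"]
    return c+d*((z-c[2])/d[:,2])[:,None]
def crop(pts,x0,y0,s=4.4): return (np.float64(pts)+.5)/s-.5+[x0,y0]
def pose(p,X): 
    c,s=np.cos(p[2]),np.sin(p[2]); X=np.float64(X)
    return np.c_[p[0]+c*X[:,0]-s*X[:,1],p[1]+s*X[:,0]+c*X[:,1],X[:,2]]
def fit(obs,p0):
    f=lambda p:np.concatenate([(proj(n,pose(p,X))-uv).ravel() for n,X,uv in obs])
    r=least_squares(f,p0,loss="soft_l1"); print("fit",r.x.round(3),"rms px",np.sqrt((f(r.x)**2).mean()).round(2),f(r.x).round(1)); return r.x
E
python3 - <<'E'
from h import *
T=lambda q:crop(q,295,195); S=lambda q:crop(q,165,165)
B=[[44,6,56],[44,-6,56],[-44,6,56],[-44,-6,56]]
ot=("top",B,T([(708,105),(727,102),(722,247),(743,242)])); os=("scene",B,S([(46,276),(30,272),(100,170),(83,168)]))
fit([ot],[604,-224,.1]);fit([os],[604,-224,.1]);b=fit([ot,os],[604,-224,.1])
D=[[55,75,62],[55,-75,62],[-55,75,62],[-55,-75,62]]
ot=("top",D,T([(108,40),(347,63),(94,213),(333,222)])); os=("scene",D+[[55,75,0],[55,-75,0]],S([(612,490),(375,398),(690,352),(457,268),(612,550),(387,462)]))
fit([ot],[604,90,-.1]);fit([os],[604,90,-.1]);d=fit([ot,os],[604,90,-.1])
print("seat",pose(d,[[0,-69,6]]))
print("bar top",onplane("top",T([(75,258),(495,288)]),22).round(1))
print("grip rear",onplane("top",T([(431,318),(422,470)]),30).round(1),"grip end",onplane("top",T([(403,487)]),30).round(1),"trig end",onplane("top",T([(325,468)]),30).round(1))
print("pad",onplane("top",T([(343,140),(343,188)]),18).round(1),"far",onplane("top",T([(98,65)]),28).round(1))
print("scene grip end",onplane("scene",S([(485,108)]),30).round(1),"trig",onplane("scene",S([(548,145)]),30).round(1))
E
```

```text
fit [ 6.00387e+02 -2.27435e+02  9.90000e-02] rms px 0.26 [-0.1 -0.1 -0.   0.3  0.2 -0.5 -0.2  0.3]
fit [ 6.02841e+02 -2.25893e+02  1.31000e-01] rms px 0.29 [ 0.2  0.3 -0.3  0.4  0.2 -0.2 -0.  -0.5]
fit [ 6.01307e+02 -2.26959e+02  1.15000e-01] rms px 0.47 [-0.5 -0.4 -0.4 -0.1  0.3 -0.8 -0.1 -0.1 -0.1 -0.3 -0.6 -0.3  0.3 -0.6
  0.2 -1. ]
fit [ 6.13935e+02  8.58240e+01 -5.30000e-02] rms px 1.06 [-0.3 -0.4  0.2 -1.1 -0.4  0.1  0.6  2.6]
fit [ 6.10243e+02  8.77070e+01 -5.40000e-02] rms px 0.67 [-0.2  0.2 -0.6  0.7  0.5 -1.2  0.9 -0.9  0.3  0.4 -1.   0.2]
fit [ 6.11653e+02  8.70710e+01 -5.50000e-02] rms px 1.05 [-0.7  0.4 -0.3 -0.2 -1.   0.9  0.1  3.5 -0.7  0.6 -1.   1.   0.1 -0.8
  0.5 -0.6 -0.2  0.7 -1.5  0.5]
seat [[607.86862963  18.17533292   6.        ]]
bar top [[539.8 173.5  22. ]
 [528.6 -91.4  22. ]]
grip rear [[507.8 -50.   30. ]
 [413.3 -45.2  30. ]] grip end [[402.5 -33.5  30. ]] trig end [[412.8  14.9  30. ]]
pad [[620.9   5.3  18. ]
 [590.    4.9  18. ]] far [[662.7 162.7  28. ]]
scene grip end [[405.6 -35.2  30. ]] trig [[420.2  14.8  30. ]]
```

```bash
cat >> h.py <<'E'
def to(x,y,z,yaw,s=None):
    "row numbers (shift/300, turn/pi) from the current pose to TCP x,y,z with tool x at world angle yaw"
    s=s or get_state(); R=Ro.from_rotvec(s["eef_rot"]).as_matrix()
    sh=R.T@(np.array([x,y,z])-s["ee_pos"])/300; now=np.arctan2(R[1,0],R[0,0])
    t=(now-yaw+np.pi)%(2*np.pi)-np.pi
    print("shift",sh.round(4),"turn",round(t/np.pi,4),"| at",s["ee_pos"].round(1),"yaw",now.round(4),"t",s["clock"],"F",s["force"].round(1),"gap",round(s["finger_gap"]*88,1),"grip",round(s["grip_force"],1))
E
python3 - <<'E'
from h import *
T=lambda q:crop(q,295,195); S=lambda q:crop(q,165,165)
D=[[55,75,62],[55,-75,62],[-55,75,62]]
ot=("top",D,T([(108,40),(347,63),(94,215)])); os=("scene",D+[[-55,-75,62],[55,75,0],[55,-75,0]],S([(612,490),(375,398),(690,352),(457,268),(612,550),(387,462)]))
d=fit([ot,os],[604,90,-.1])
print("seat",pose(d,[[0,-69,6]]), "pred -x-y corner in crop",(proj("top",pose(d,[[-55,-75,62],[-55,75,62]]))-[295,195]+.5)*4.4)
to(601.3,-227,150,.115)
E
```

```text
fit [ 6.11007e+02  8.69950e+01 -5.70000e-02] rms px 0.69 [-0.7  0.5 -0.2  0.1 -1.   0.6 -0.7  0.4 -1.   0.7  0.2 -0.9  0.6 -0.8
 -0.2  0.6 -1.4  0.3]
seat [[607.05358258  18.1088276    6.        ]] pred -x-y corner in crop [[333.8588227  239.27445863]
 [ 90.16413129 218.18423417]]
shift [ 1.7057 -0.7874  0.2958] turn 0.0553 | at [ 178.  -599.2  238.7] yaw 0.2888 t 0.9 F [ 0.4 -0.  -0.2] gap 87.9 grip 0.0
```

```bash
python3 -m inch '1 0.9 -0.42 0.05 0.055;1 0.9 -0.42 0.05 0.055;1 0.9 -0.42 0.05 0.055;1 0.9 -0.42 0.05 0.055;1 0.9 -0.42 0.05 0.055;1 0.9 -0.42 0.05 0.055;1 0.9 -0.42 0.05 0.055;1 0.9 -0.42 0.05 0.055;1 0.9 -0.42 0.05 0.055' 20; python3 - <<'E'
from h import *
to(601.3,-227,120,.115)
E
```

```text
clock: 1.65
ee_pos: [404.6, -398.0, 223.8]
eef_rot: [-3.134, -0.194, -0.003]
force: [-0.5, -0.5, -0.2]
finger_gap: 0.999
grip_force: 0.0
shift [ 0.7203 -0.4841  0.3481] turn 0.0028 | at [ 404.6 -398.   223.8] yaw 0.1239 t 1.65 F [-0.5 -0.5 -0.2] gap 87.9 grip 0.0
```

```bash
python3 -m inch '1 0.72 -0.484 0.35 0.003;1 0.72 -0.484 0.35 0.003;1 0.72 -0.484 0.35 0.003;1 0.72 -0.484 0.35 0.003;1 0.72 -0.484 0.35 0.003;1 0.72 -0.484 0.35 0.003;1 0.72 -0.484 0.35 0.003;1 0.72 -0.484 0.35 0.003;1 0.72 -0.484 0.35 0.003;1 0.72 -0.484 0.35 0.003'; python3 - <<'E'
from h import *
to(601.3,-227,34,.115)
E
```

```text
clock: 2.48
ee_pos: [597.1, -235.4, 118.8]
eef_rot: [3.135, 0.162, -0.002]
force: [-1.0, -1.5, 0.4]
finger_gap: 0.997
grip_force: 0.0
shift [ 0.0173 -0.0272  0.2826] turn -0.0037 | at [ 597.1 -235.4  118.8] yaw 0.1035 t 2.4833 F [-1.  -1.5  0.4] gap 87.7 grip 0.0
```

```bash
python3 -m inch '1 0 0 0 0;1 0 0 0 0;1 0 0 0 0'; python3 - <<'E'
from h import *
to(601.3,-227,34,.115)
E
```

```text
clock: 2.73
ee_pos: [597.9, -234.2, 119.4]
eef_rot: [3.136, 0.163, 0.0]
force: [0.1, 0.0, -0.7]
finger_gap: 1.003
grip_force: 0.0
shift [ 0.0138 -0.0229  0.2846] turn -0.0035 | at [ 597.9 -234.2  119.4] yaw 0.104 t 2.7333 F [ 0.1  0.  -0.7] gap 88.2 grip 0.0
```

```bash
python3 -m inch '1 0.014 -0.023 0.1 -0.004;1 0.014 -0.023 0.2 -0.004;1 0.014 -0.023 0.284 -0.004;1 0.014 -0.023 0.284 -0.004;1 0.014 -0.023 0.284 -0.004;-1 0.014 -0.023 0.284 -0.004;-1 0.014 -0.023 0.284 -0.004;-1 0.014 -0.023 0.284 -0.004;-1 0.014 -0.023 0.284 -0.004;-1 0.014 -0.023 0.284 -0.004;-1 0.014 -0.023 0.284 -0.004;-1 0.014 -0.023 0.284 -0.004' 20; python3 - <<'E'
from h import *
to(601.3,-227,34,.115)
E
```

```text
clock: 3.73
ee_pos: [602.3, -224.9, 33.8]
eef_rot: [3.136, 0.187, 0.001]
force: [0.3, 0.6, -0.0]
finger_gap: 0.492
grip_force: 0.0
shift [-0.004   0.0065 -0.0007] turn 0.0013 | at [ 602.3 -224.9   33.8] yaw 0.1192 t 3.7333 F [ 0.3  0.6 -0. ] gap 43.3 grip 0.0
```

```bash
python3 -m inch '-1 0 0 0 0;-1 0 0 0 0;-1 0 0 0 0;-1 0 0 0 0;-1 0 0 0 0;-1 0 0 0 0;-1 0 0 0 0;-1 0 0 0 0;-1 0 0 0 0;-1 0 0 0 0' 25; python3 - <<'E'
from h import *
to(602,-226,34,.115)
E
```

```text
clock: 4.57
ee_pos: [602.1, -224.9, 33.5]
eef_rot: [3.136, 0.187, 0.0]
force: [-0.3, -0.2, -0.1]
finger_gap: 0.133
grip_force: 25.0
shift [-0.0008  0.0034 -0.0017] turn 0.0013 | at [ 602.1 -224.9   33.5] yaw 0.1191 t 4.5667 F [-0.3 -0.2 -0.1] gap 11.7 grip 25.0
```

```bash
python3 -m inch '-1 0 0 -0.1 0;-1 0 0 -0.2 0;-1 0 0 -0.3 0;-1 0 0 -0.35 0;-1 0 0 -0.35 0;-1 0.12 -0.16 -0.35 0.03;-1 0.12 -0.3 -0.35 0.05;-1 0.1 -0.5 -0.35 0.056;-1 0.1 -0.7 -0.35 0.056;-1 0.1 -0.7 -0.35 0.056;-1 0.1 -0.7 -0.35 0.056;-1 0.1 -0.7 -0.35 0.056'; python3 - <<'E'
from h import *
to(607.5,16,110,-.057)
E
```

```text
clock: 5.57
ee_pos: [605.4, -5.9, 136.9]
eef_rot: [-3.137, 0.075, 0.006]
force: [-0.7, -0.6, -1.3]
finger_gap: 0.129
grip_force: 25.0
shift [ 0.0039 -0.073   0.0899] turn 0.0029 | at [605.4  -5.9 136.9] yaw -0.0478 t 5.5667 F [-0.7 -0.6 -1.3] gap 11.4 grip 25.0
```

```bash
python3 -m inch '-1 0.004 -0.073 0.09 0.003;-1 0.004 -0.073 0.09 0.003;-1 0.004 -0.073 0.09 0.003;-1 0.004 -0.073 0.09 0.003;-1 0.004 -0.073 0.09 0.003;-1 0.004 -0.073 0.09 0.003'; python3 - <<'E'
from h import *
to(607.5,16,110,-.057)
a=cams.snapshot("top")[190:290,300:430,::-1]; b=cams.snapshot("scene")[185:305,215:355,::-1]
for n,c in (("top1",a),("scene1",b)): cv2.imwrite(f"pics/{n}.png",cv2.resize(c,None,fx=5,fy=5,interpolation=cv2.INTER_CUBIC))
E
```

```text
clock: 6.07
ee_pos: [609.9, 6.9, 112.3]
eef_rot: [3.139, -0.108, 0.002]
force: [-0.3, 0.1, -1.5]
finger_gap: 0.13
grip_force: 25.0
shift [-0.0101 -0.0297  0.0078] turn -0.0037 | at [609.9   6.9 112.3] yaw -0.0686 t 6.0667 F [-0.3  0.1 -1.5] gap 11.4 grip 25.0
```

View pics/top1.png

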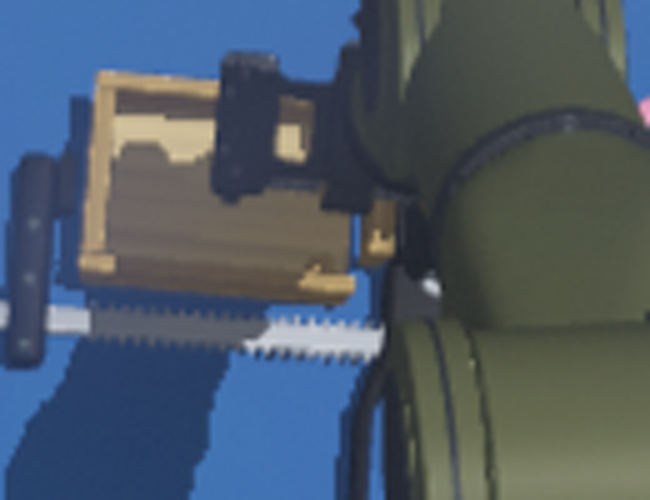

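View pics/scene1.png

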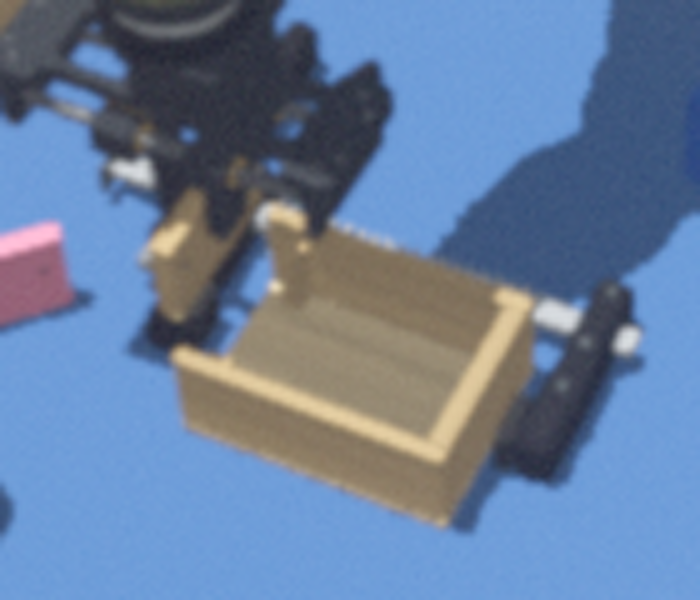

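```bash
python3 - <<'E'
from h import *
T=lambda q:crop(q,300,190,5); S=lambda q:crop(q,215,185,5)
Dt=[[55,75,62],[-55,75,62],[-55,-75,62],[-55,-75,0]]
ot=("top",Dt,T([(97,72),(79,273),(354,291),(350,302)]))
D=[[55,75,62],[55,-75,62],[-55,75,62],[-55,-75,62],[55,75,0],[55,-75,0]]
os=("scene",D,S([(441,459),(174,352),(534,300),(268,208),(444,524),(186,428)]))
fit([ot],[611,87,-.06]);fit([os],[611,87,-.06]);d=fit([ot,os],[611,87,-.06])
print("seat",pose(d,[[0,-69,6]]))
b=[609.1,6.9,-.0686]
pr=lambda n,X,o:((proj(n,X)-o+.5)*5-.5).round(0).tolist()
X=pose(b,[[44,-6,134.5],[44,6,134.5],[44,-6,82.5],[44,6,82.5],[40,6,78.5],[-44,6,134.5],[-44,-6,134.5]])
print("pred board scene",pr("scene",X,[215,185])); print("top",pr("top",X,[300,190]))
E
```

```text
fit [ 6.12982e+02  8.57750e+01 -4.00000e-02] rms px 0.5 [-0.4 -0.   0.4 -0.3  0.8 -0.1 -0.8  0.4]
fit [ 6.11431e+02  8.70020e+01 -5.50000e-02] rms px 0.7 [ 0.2  0.1 -0.6  1.   0.1 -0.9  0.7 -1.4  0.2  0.9 -0.7 -0.1]
fit [ 6.12154e+02  8.65010e+01 -4.70000e-02] rms px 0.7 [-0.6  0.1 -0.  -0.2  0.4  0.4 -1.2  0.9  0.2  0.1 -0.9  1.4 -0.2 -1.
  0.2 -1.1  0.1  0.9 -0.9  0.3]
seat [[608.93866132  17.57634395   6.        ]]
pred board scene [[144.0, 247.0], [166.0, 255.0], [155.0, 311.0], [176.0, 320.0], [181.0, 319.0], [253.0, 129.0], [231.0, 121.0]]
top [[406.0, 87.0], [383.0, 85.0], [393.0, 107.0], [371.0, 104.0], [369.0, 113.0], [369.0, 252.0], [392.0, 255.0]]
```

```bash
python3 - <<'E'
from h import *
c=cv2.imread("pics/scene1.png")[170:370,130:330]
c=cv2.resize(c,None,fx=3,fy=3,interpolation=cv2.INTER_CUBIC)
b=[609.1,6.9,-.0686]
X=pose(b,[[44,-6,134.5],[44,6,134.5],[44,-6,82.5],[44,6,82.5],[40,6,78.5],[40,-6,78.5]])
for p in (((proj("scene",X)-[215,185]+.5)*5-.5)-[130,170])*3: cv2.circle(c,tuple(int(v) for v in p),4,(0,0,255),1)
cv2.imwrite("pics/z.png",c)
E
```

```text
(no output)
```

View pics/z.png

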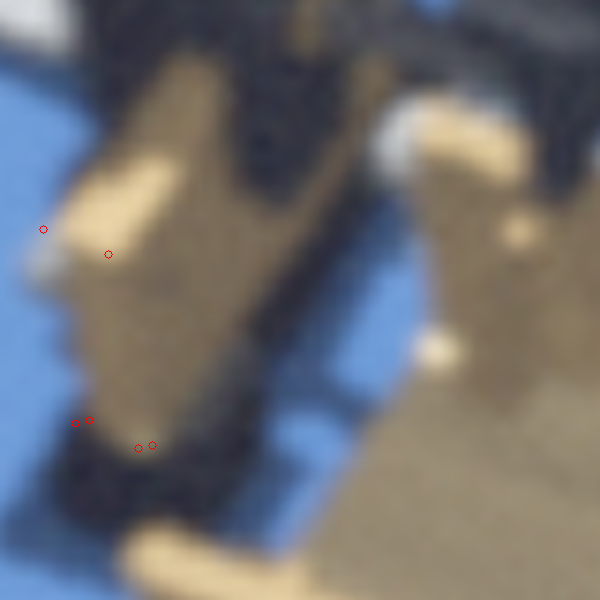

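```bash
python3 - <<'E'
from h import *
to(608.8,14,100,-.052)
E
python3 -m inch '-1 -0.004 -0.024 0.03 -0.005;-1 -0.004 -0.024 0.03 -0.005;-1 -0.004 -0.024 0.03 -0.005;-1 -0.004 -0.024 0.03 -0.005;-1 -0.004 -0.024 0.03 -0.005'; python3 - <<'E'
from h import *
to(608.8,14,60,-.052)
E
```

```text
shift [-0.0048 -0.0207  0.0408] turn -0.005 | at [609.8   7.7 112.2] yaw -0.0677 t 6.1667 F [-0.5 -0.8 -0.4] gap 11.8 grip 25.0
clock: 6.58
ee_pos: [608.8, 16.1, 102.5]
eef_rot: [3.14, -0.079, 0.0]
force: [0.3, -0.2, -1.0]
finger_gap: 0.135
grip_force: 25.0
shift [0.0005 0.007  0.1418] turn 0.0005 | at [608.8  16.1 102.5] yaw -0.0504 t 6.5833 F [ 0.3 -0.2 -1. ] gap 11.9 grip 25.0
```

```bash
python3 -m inch '-1 0 0.006 0.03 0;-1 0 0.006 0.06 0;-1 0 0.006 0.09 0;-1 0 0.006 0.11 0;-1 0 0.006 0.13 0;-1 0 0.006 0.14 0;-1 0 0.006 0.14 0;-1 0 0.006 0.14 0'; python3 - <<'E'
from h import *
to(608.8,14,40,-.052)
E
```

```text
clock: 7.25
ee_pos: [608.6, 14.4, 60.4]
eef_rot: [3.141, -0.079, -0.0]
force: [0.6, 0.1, -0.8]
finger_gap: 0.131
grip_force: 25.0
shift [0.0008 0.0014 0.0679] turn 0.0005 | at [608.6  14.4  60.4] yaw -0.0505 t 7.25 F [ 0.6  0.1 -0.8] gap 11.5 grip 25.0
```

Board bottom is at z≈27, below the rim and block tops, with no contact force. It is in the slot, so I'll lower it on.

```bash
python3 -m inch '-1 0 0.001 0.02 0;-1 0 0.001 0.04 0;-1 0 0.001 0.055 0;-1 0 0.001 0.062 0;-1 0 0.001 0.066 0;-1 0 0.001 0.066 0;-1 0 0.001 0.066 0'; python3 - <<'E'
from h import *
to(608.8,14,39.5,-.052)
E
```

```text
clock: 7.83
ee_pos: [608.6, 14.1, 40.7]
eef_rot: [3.141, -0.079, 0.0]
force: [-0.3, 1.1, -0.5]
finger_gap: 0.131
grip_force: 25.0
shift [0.0007 0.0003 0.004 ] turn 0.0005 | at [608.6  14.1  40.7] yaw -0.0505 t 7.8333 F [-0.3  1.1 -0.5] gap 11.5 grip 25.0
```

```bash
python3 -m inch '-1 0 0 0.003 0;-1 0 0 0.005 0;-1 0 0 0.005 0;-1 0 0 0.005 0'; python3 -m inch '-0.4 0 0 0 0;-0.4 0 0 0 0;-0.4 0 0 0 0;-0.4 0 0 0 0;-0.4 0 0 0 0;-0.4 0 0 0 0'; python3 -m inch '-0.4 0 0 -0.05 0;-0.4 0 0 -0.15 0;-0.4 0 0 -0.3 0;-0.4 0 0 -0.3 0;-0.4 0 0 -0.3 0;-0.4 0 0 -0.3 0'; python3 -m inch '0 -0.5 0 0 0;0 -0.5 0 0 0;0 -0.5 0 0 0;0 -0.5 0 0 0;0 -0.5 0 0 0;0 -0.5 0 0 0'
python3 - <<'E'
from h import *
to(467,-17,100,-.045)
a=cams.snapshot("top")[190:310,300:430,::-1]; b=cams.snapshot("scene")[175:295,215:355,::-1]
a,b=[cv2.resize(c,None,fx=4.5,fy=4.5,interpolation=cv2.INTER_CUBIC) for c in (a,b)]
cv2.imwrite("pics/two.png",a); cv2.imwrite("pics/two_s.png",b)
for k in ("clamp","clamp_trigger"): print(k,cams.boxes_of("top",k),cams.boxes_of("scene",k))
E
```

```text
clock: 8.17
ee_pos: [608.8, 14.1, 39.4]
eef_rot: [3.141, -0.079, 0.001]
force: [1.5, 0.3, 1.4]
finger_gap: 0.131
grip_force: 25.0
clock: 8.67
ee_pos: [608.6, 14.1, 39.2]
eef_rot: [3.14, -0.079, 0.0]
force: [0.1, -0.4, -0.7]
finger_gap: 0.303
grip_force: 0.0
clock: 9.17
ee_pos: [608.4, 14.2, 129.2]
eef_rot: [-3.141, 0.079, -0.0]
force: [-0.4, -0.4, -0.4]
finger_gap: 0.302
grip_force: 0.0
clock: 9.67
ee_pos: [456.8, 21.7, 128.3]
eef_rot: [3.14, -0.078, -0.006]
force: [-0.1, 0.1, 1.2]
finger_gap: 0.502
grip_force: 0.0
shift [0.0409 0.127  0.0942] turn -0.0016 | at [456.8  21.7 128.3] yaw -0.0499 t 9.6667 F [-0.1  0.1  1.2] gap 44.2 grip 0.0
clamp [{'at': [555.6, 105.6, 32.3], 'p': 0.69}] [{'at': [542.0, -10.3, 30.9], 'p': 0.91}, {'at': [478.7, 11.8, 26.0], 'p': 0.66}]
clamp_trigger [] [{'at': [468.4, 9.3, 25.4], 'p': 0.51}]
```

View pics/two_s.png

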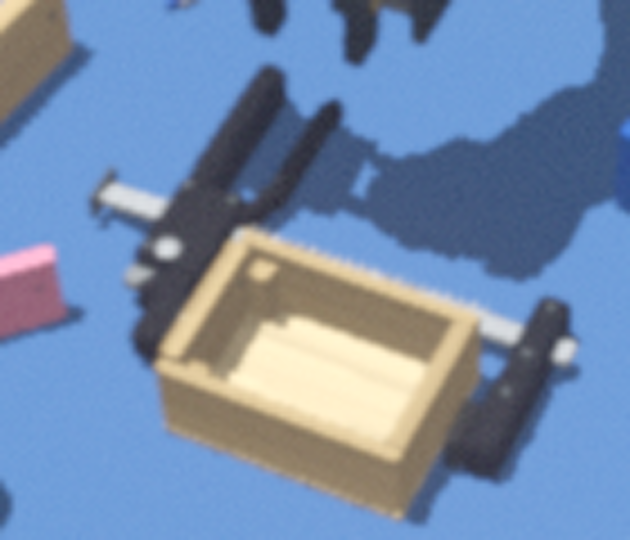

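Scene crop: the board stands flush in the drawer's open end, from (160,365) to (245,235), and has been released. Next is the clamp grip.

```bash
python3 -m inch '1 0.041 0.127 0.05 -0.001;1 0.041 0.127 0.05 -0.001;1 0.041 0.127 0.05 -0.001;1 0.041 0.127 0.05 -0.001;1 0.041 0.127 0.05 -0.001;1 0.041 0.127 0.05 -0.001;1 0.041 0.127 0.05 -0.001;1 0.041 0.127 0.05 -0.001'; python3 - <<'E'
from h import *
to(467,-17,7,-.045)
E
```

```text
clock: 10.63
ee_pos: [469.1, -16.3, 114.4]
eef_rot: [-3.141, 0.072, -0.0]
force: [0.0, -0.7, 0.7]
finger_gap: 1.001
grip_force: 0.0
shift [-0.0071  0.0029  0.358 ] turn -0.0003 | at [469.1 -16.3 114.4] yaw -0.0461 t 10.6333 F [ 0.  -0.7  0.7] gap 88.1 grip 0.0
```

View pics/two.png

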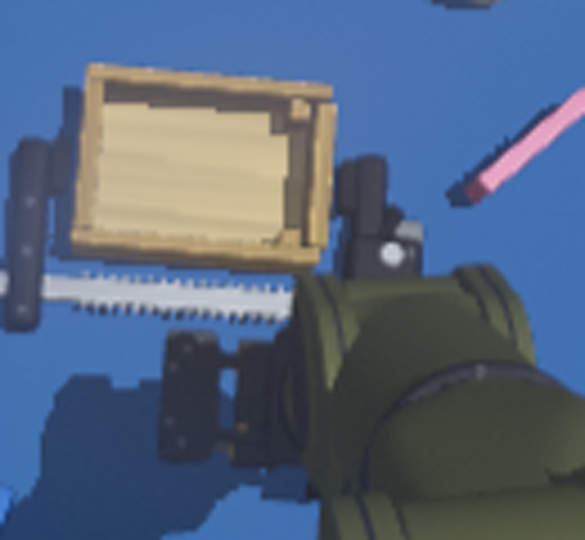

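Top view: the board is in the drawer's mouth and square, and the jaw pad at (345,185) is still clear of it. I'll descend over the grip.

```bash
python3 -m inch '1 -0.007 0 0.05 0;1 -0.007 0 0.1 0;1 -0.007 0 0.15 0;1 -0.007 0 0.2 0;1 -0.007 0 0.25 0;1 -0.007 0 0.3 0;1 -0.007 0 0.34 0;1 -0.007 0 0.358 0;1 -0.007 0 0.358 0;1 -0.007 0 0.358 0'; python3 - <<'E'
from h import *
to(467,-17,7,-.045)
E
```

```text
clock: 11.47
ee_pos: [469.3, -16.7, 8.0]
eef_rot: [3.141, -0.074, -0.007]
force: [-0.6, 0.1, -0.2]
finger_gap: 0.999
grip_force: 0.0
shift [-0.0076  0.0013  0.0032] turn -0.0007 | at [469.3 -16.7   8. ] yaw -0.0471 t 11.4667 F [-0.6  0.1 -0.2] gap 87.9 grip 0.0
```

```bash
python3 -m inch '0.36 0 0 0 0;0.36 0 0 0 0;0.36 0 0 0 0;0.36 0 0 0 0;0.36 0 0 0 0;0.36 0 0 0 0;0.36 0 0 0 0' 10; python3 -m inch '0.3 0 0 0 0;0.3 0 0 0 0;0.3 0 0 0 0'
```

```text
clock: 12.05
ee_pos: [469.2, -17.0, 8.5]
eef_rot: [-3.141, 0.074, 0.006]
force: [-0.6, 0.2, -0.0]
finger_gap: 0.682
grip_force: 0.0
clock: 12.3
ee_pos: [469.0, -17.6, 8.4]
eef_rot: [3.14, -0.075, -0.007]
force: [0.8, -2.4, 0.2]
finger_gap: 0.65
grip_force: 4.7
```

```bash
python3 -m inch '0.2 0 0.013 0 0;0.1 0 0.021 0 0;0 0 0.028 0 0;-0.1 0 0.036 0 0;-0.18 0 0.042 0 0;-0.25 0 0.046 0 0;-0.27 0 0.046 0 0;-0.27 0 0.046 0 0' 12; python3 - <<'E'
from h import *
to(467,-17,7,-.045)
E
```

```text
clock: 12.97
ee_pos: [468.5, -30.6, 8.4]
eef_rot: [-3.14, 0.074, 0.006]
force: [-1.9, 2.7, 0.8]
finger_gap: 0.387
grip_force: 12.7
shift [-0.0072 -0.045   0.0045] turn -0.0006 | at [468.5 -30.6   8.4] yaw -0.0468 t 12.9667 F [-1.9  2.7  0.8] gap 34.1 grip 12.7
```

```bash
python3 -m inch '-0.27 0 0 0 0;-0.1 0 -0.008 0 0;0 0 -0.016 0 0;0.1 0 -0.024 0 0;0.2 0 -0.032 0 0;0.3 0 -0.04 0 0;0.42 0 -0.046 0 0;0.42 0 -0.046 0 0;0.42 0 -0.046 0 0'; python3 - <<'E'
from h import *
to(467,-17,7,-.045)
E
```

```text
clock: 13.72
ee_pos: [469.2, -16.6, 8.4]
eef_rot: [-3.141, 0.074, 0.006]
force: [-0.0, -0.5, 1.1]
finger_gap: 0.71
grip_force: 0.0
shift [-0.0073  0.0015  0.0048] turn -0.0006 | at [469.2 -16.6   8.4] yaw -0.0469 t 13.7167 F [-0.  -0.5  1.1] gap 62.5 grip 0.0
```

Stroke 1 is done: in and out. I'll repeat it and check progress after each stroke.

```bash
python3 -m inch '0.3 0 0.004 0 0;0.2 0 0.013 0 0;0.1 0 0.021 0 0;0 0 0.028 0 0;-0.1 0 0.036 0 0;-0.18 0 0.042 0 0;-0.25 0 0.046 0 0;-0.3 0 0.046 0 0;-0.3 0 0.046 0 0' 15; python3 -m inch '-0.27 0 0 0 0;-0.1 0 -0.008 0 0;0 0 -0.016 0 0;0.1 0 -0.024 0 0;0.2 0 -0.032 0 0;0.3 0 -0.04 0 0;0.42 0 -0.046 0 0;0.42 0 -0.046 0 0;0.42 0 -0.046 0 0';python3 -m inch '0.3 0 0.004 0 0;0.2 0 0.013 0 0;0.1 0 0.021 0 0;0 0 0.028 0 0;-0.1 0 0.036 0 0;-0.18 0 0.042 0 0;-0.25 0 0.046 0 0;-0.3 0 0.046 0 0;-0.3 0 0.046 0 0' 15;  python3 - <<'E'
from h import *
to(467,-17,7,-.045)
for n in("scene","top"):
    im=cams.snapshot(n)[...,::-1]; cv2.imwrite(f"pics/p_{n}.png",im)
    print(cams.boxes_of(n,"far_pad"),cams.boxes_of(n,"drawer"))
E
```

```text
clock: 14.47
ee_pos: [468.4, -31.0, 8.4]
eef_rot: [3.14, -0.074, -0.007]
force: [-1.8, 1.7, 0.9]
finger_gap: 0.372
grip_force: 15.7
clock: 15.22
ee_pos: [469.2, -16.7, 8.4]
eef_rot: [-3.141, 0.074, 0.006]
force: [0.4, -0.6, -0.5]
finger_gap: 0.707
grip_force: 0.0
clock: 15.97
ee_pos: [468.4, -29.3, 8.4]
eef_rot: [-3.139, 0.07, 0.006]
force: [-1.7, 4.4, 1.4]
finger_gap: 0.51
grip_force: 15.7
shift [-0.0063 -0.0408  0.0047] turn 0.0002 | at [468.4 -29.3   8.4] yaw -0.0444 t 15.9667 F [-1.7  4.4  1.4] gap 44.9 grip 15.7
[] [{'at': [606.4, 79.4, 28.2], 'p': 0.67}]
[{'at': [548.6, 153.6, 23.0], 'p': 0.81}] [{'at': [620.1, 78.9, 6.8], 'p': 0.78}, {'at': [747.1, -82.9, 97.5], 'p': 0.39}]
```

Bearing now: the trigger stopped at 45 mm gap. I'll relax the sideways drag and raise the grip.

```bash
python3 -m inch '-0.6 0 -0.004 0 0;-0.6 0 -0.008 0 0;-0.6 0 -0.012 0 0;-0.6 0 -0.012 0 0' 22; python3 -m inch '-1 0 0 0 0;-1 0 0 0 0;-1 0 0 0 0;-1 0 0 0 0;-1 0 0 0 0;-1 0 0 0 0' 30;  python3 - <<'E'
from h import *
to(467,-17,7,-.045)
im=cams.snapshot("top")[190:320,290:430,::-1]
b=cams.snapshot("scene")[165:295,215:355,::-1]
cv2.imwrite("pics/f.png",cv2.resize(np.hstack([im,b]),None,fx=2.85,fy=2.85,interpolation=cv2.INTER_CUBIC))
E
```

```text
clock: 16.6
ee_pos: [467.8, -28.2, 8.3]
eef_rot: [3.139, -0.077, -0.009]
force: [-2.7, -1.3, 0.3]
finger_gap: 0.493
grip_force: 22.1
clock: 17.1
ee_pos: [467.8, -27.6, 8.3]
eef_rot: [3.14, -0.076, -0.009]
force: [-4.6, -2.6, -0.2]
finger_gap: 0.478
grip_force: 29.9
shift [-0.0042 -0.0353  0.0044] turn -0.0011 | at [467.8 -27.6   8.3] yaw -0.0484 t 17.1 F [-4.6 -2.6 -0.2] gap 42.0 grip 29.9
```

View pics/f.png

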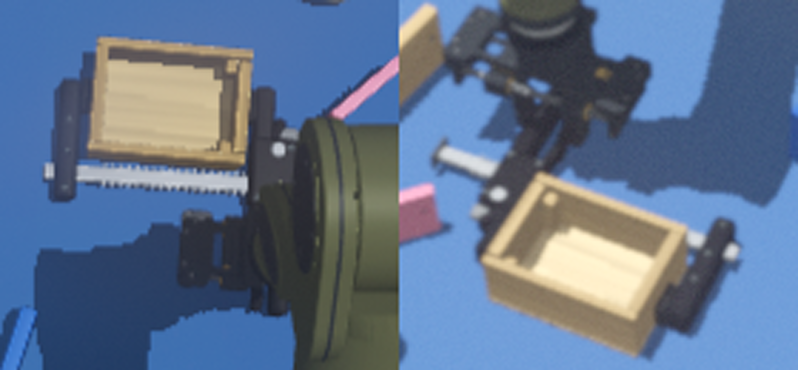

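The top and scene crops show both pads touching, with the board tight against the glue blocks and square. I'll confirm it is steady, then hand in.

```bash
python3 -m inch '-1 0 0 0 0;-1 0 0 0 0;-1 0 0 0 0;-1 0 0 0 0;-1 0 0 0 0;-1 0 0 0 0;-1 0 0 0 0;-1 0 0 0 0;-1 0 0 0 0;-1 0 0 0 0;-1 0 0 0 0;-1 0 0 0 0' 30 && python3 - <<'E'
from h import *
from plant import workorder
s=get_state()
if .42<s["finger_gap"]<.52 and s["grip_force"]>25: print(workorder.job_done())
else: print("check",s)
E
```

```text
clock: 18.2
ee_pos: [467.8, -27.6, 8.3]
eef_rot: [3.14, -0.076, -0.009]
force: [-5.3, -2.0, 0.7]
finger_gap: 0.478
grip_force: 29.9
the job is handed in; nothing more can be done
None
```

I stood the front board in the drawer, pumped the clamp until it was tight, and handed the job in at about 18 s, still squeezing the trigger at 30 N (roughly 40 N at the jaws); the pictures show the board home, but the hand-in returned no verdict.

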